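Puck off the bench board into the gear tub

TASK

The hockey puck has been left on the raised maple board. Slide it across the board, without lifting it, and push it over the board's edge on the robot's left so that it drops into the open steel tub standing below that edge. Do not shift the roll of tape that lies on the board.

Things in the scene. Friction and masses are not known exactly. Their poses are not given: they have to be found in the camera images.
- puck_center (a point): Centre of the hockey puck: a solid, matt black rubber disc, 76 mm in diameter and 25 mm thick, about 165 g, lying flat on the board (this point is 13 mm above the board's top). It slides stiffly, as rubber does on wood, and has no hole.
- tape_center (a point): Centre of a roll of electrical tape, the puck's look-alike: a black ring 68 mm across, 19 mm high, with a 40 mm hole, lying flat on the board (this point is 9.5 mm above its top). Not to be shifted. Puck and tape lie side by side, one nearer the robot and one farther; which is which varies.
- board: Fixed maple board on risers, 420 mm along x, 560 along y, flat top 140 mm above the table. Origin on the table under its centre; +x away from the robot, +y to the robot's left. Push over the edge at y = +280 mm; the way is clear. Also on it: 3 amber jars (77 mm tall) at the -y end, a nut driver (28 mm high) along the far edge, a flashlight (37 mm) along the near edge.
- tub: Open steel tub, empty, fixed on the table below the board's left-hand (+y) edge, partly tucked under it: 260 mm along x, 220 along y, 75 high (rim 65 mm below the board's top), walls and floor 5 mm. Origin at the centre of its underside; axes about as the board's. It is shorter than the edge, and its place along the edge varies.
There are look-alikes about, which are no part of the job. What is shaped like the part that bears puck_center but orange is not meant.

How it is judged:
On the way:
1. the puck has been slid flat over the board to its left-hand edge (its centre within 80 mm of that edge, still on the board) (y of puck_center in the frame of board between 0.2 and 0.3 m and z of puck_center in the frame of board above 0.138 m and angle between puck_center's own z axis and vertical below 0.35 rad), for 0.05 s.
At the end, for the whole second after the job is handed in: The puck is at rest inside the tub (its centre within the walls and at most 60 mm above the tub's underside, in any attitude), and the tape roll is within 20 mm of where it started (x of puck_center in the frame of tub between -0.125 and 0.125 m and y of puck_center in the frame of tub between -0.105 and 0.105 m and z of puck_center in the frame of tub below 0.06 m and linear speed of puck below 0.05 m/s and distance of tape_center from where it was at the start of the episode below 0.02 m); the robot touches nothing.
It fails at once if the puck is lifted (its centre more than 25 mm above its height when lying on the board) (z of puck_center in the frame of board above 0.178 m).
It fails at once if the tape roll is shifted by 20 mm or more (distance of tape_center from where it was at the start of the episode above 0.02 m).
It also fails if it takes over 35 s, if anything falls off the work surface, if the arm or the gripper's body presses on something with over 40 N, if the wrist force passes 120 N, or if a joint passes its speed limit or range.

ROBOT

A 6-joint arm with a two-finger parallel gripper is mounted at the origin on the work surface. World frame = base frame: x ahead of the robot, y to its left, z up, the work surface at z = 0. Lengths are in m, angles in rad, forces in N, time in s.
With the tool pointing down it reaches from about 0.3 to 0.85 m from the base axis. Payload 5.4 kg.
Tool frame: the origin (TCP) lies between the finger pads; the fingertips stand 14 mm ahead of it and the grasp point (between the pads) lies 5 mm behind it; z points along the fingers, y is the line along which they close (so a half turn about z gives the same grasp; the last joint's range is limited). The gripper opens to 85 mm and grips with 20 to 120 N. Pads are 22 mm wide; open, the fingers measure 114 mm over their backs; the gripper's body (76 mm by 85 mm) begins 54 mm behind the grasp point. The pads swing forward as they close: fully open they stand 13 mm farther back than shut.
Start: joints at [-1.504, 0.158, 1.597, -0, 1.386, -0.21], TCP at [0.157, -0.553, 0.245] pointing down, gripper open.
Joint ranges: [-2.91, 2.91], [-0.94, 2.29], [0.18, 2.7], [-1.29, 4.43], [0.17, 2.64], [-3, 3]. Speed limits (rad/s): [2.57, 2.57, 3.14, 3.14, 3.14, 3.14].

INTERFACE

Orientations are given as a rotation vector (axis times angle).
In Python, from station import arm, read_camera, spotter gives the robot as it stands. The module is installed in compiled form; this text tells all that it offers.
- The arm moves only by the tool step_arm, never from a script. Its argument "steps" is a list of rows, each a list of 7 numbers: the closure, from 0 (fully open) to 1 (shut), then the shift along the tool's x, y, z in mm, then the turn, a rotation vector about the tool's x, y, z in rad. In form: [[grip, dx, dy, dz, ax, ay, az], ...]. A call has 1 to 8 rows; each row is the pose to reach, as a shift and turn from the pose commanded when the call began, along the tool's axes at that moment; what a row does not reach only later rows make up. A row lasts 1/12 s, in which the tool goes at most 41.7 mm and 7.16 degrees, less where a joint would pass 70% of its speed; a pose out of reach is approached as far as the arm can. A call with a gripper value outside its range is refused whole. The fingers move at their own pace and stop on an object; the grip force is fixed at half the most. Time passes only in rows, so rows that repeat a pose let the fingers close. It gives the time, the measured TCP pose, the force, the opening and the grip force at its end, in the units of the state.
- arm.get_state(): the state, without advancing time (a new reading comes with each control period).
- read_camera(name): name is "scene" or "side" or "wrist"; returns a dict with "pixels" (420x560x3 uint8, blue, green, red), "depth" (420x560 float32, m along the optical axis (not along the pixel's ray), 0 where there is no reading), "intrinsics" (3x3 intrinsics, pixels), "pose" (4x4, takes a point from camera to world coordinates); the wrist camera has in their place "hand_eye" (4x4, takes a point from camera to tool coordinates, whose origin is the TCP and whose axes are the flange's). Camera axes: x right, y up, looking along -z (the intrinsics and any distortion apply to the point x, -y, -z); pixel columns grow to the right and rows downward; lengths in m; the calibration is good to about 2 mm. A picture is of the moment at which its call begins: read the wrist's pose just before it.
- arm.sign_off(): hands the job in; it is judged then, once.
Trained networks look in the newest picture that a camera, given by its name, has taken for a name from the list of things; names that differ only in an ending like _2 or _b are one class to them, and where a whole thing is asked for, a point or a joint stands for the part that bears it (a point fixed in the world has none). Each returns a list of dicts, best first, with "confidence" (0 to 1); they miss things now and then, are a little off and sometimes report something else, mostly with a low value. They report only what shows in the picture. A call takes as long as a camera call. They do not tell look-alikes from the thing itself.
- spotter.look_for(camera, target): "box" ([centre column, centre row, width, height] as shares, 0 to 1, of the picture: columns of its width, rows of its height, round what is visible of it).
The state is a dict: "clock": time; "joint_pos": joint angles; "joint_velocities": joint speeds; "joint_efforts": joint torques, N m; "position": TCP position; "ee_rot": TCP orientation; "wrist_force": force on the tool from outside, world axes, zero at the start; "moment": the same for the moment, N m; "gripper_width": finger opening in m; "finger_force": force on a finger pad.
Only numpy, scipy, OpenCV 4.12 (cv2) and the standard library are available. Lean on these libraries where they do the work, as an engineer would, in place of code of your own. Each camera call takes 0.05 s, during which the arm holds its last target. There are 200 camera calls.

## Working session

There is one attempt and no reset: what is moved stays moved. The work goes in short steps, Python scripts to look and compute and a tool call to move; the robot and the scene stay as the last step left them, time stands still between calls to the robot, and variables do not carry over. Pictures are saved under pics/ and viewed, at most 10 in all, crops included, and the job is handed in when it is done.

Besides the shell and the picture viewer there is one more tool, called after ">>>" by a JSON object that holds its "op" and its "data", one argument or row to a line. step_arm: Moves the arm, as the interface text tells. Its arguments: {"type":"object","properties":{"steps":{"type":"array","items":{"type":"array","items":{"type":"number"}}}},"required":["steps"]}

```bash
mkdir -p pics; cat > h.py <<'E'
import numpy as np, cv2
from station import arm, read_camera, spotter
from scipy.spatial.transform import Rotation as R
def world(im,u,v,d=None,z=None):
    K=im["intrinsics"];P=im["pose"]
    r=np.array([(u-K[0,2])/K[0,0],-(v-K[1,2])/K[1,1],-1.])
    if z is not None: 
        w=P[:3,:3]@r; return P[:3,3]+w*(z-P[2,3])/w[2]
    if d is None: d=im["depth"][int(v),int(u)]
    return P[:3,:3]@(r*d)+P[:3,3]
E
python3 - <<'E'
from h import *
print(arm.get_state())
for c in ["scene","side"]:
    im=read_camera(c); cv2.imwrite(f"pics/{c}.png",im["pixels"]); print(c,im["pose"].round(3).tolist(),im["intrinsics"].tolist())
    np.savez(f"{c}.npz",**im)
    for t in ["puck_center","tape_center","board","tub"]:
        for r in spotter.look_for(c,t)[:4]:
            b=r["box"];u,v=b[0]*560,b[1]*420
            print(t,round(r["confidence"],2),[round(u),round(v),round(b[2]*560),round(b[3]*420)],world(im,u,v).round(3))
E
```

```text
{'clock': 0.0, 'joint_pos': array([-1.50409588e+00,  1.59099361e-01,  1.59824745e+00, -1.41929649e-05,
        1.38622293e+00, -2.10106235e-01]), 'joint_velocities': array([-6.21079517e-05, -8.03932983e-05,  1.71063617e-03, -1.84260863e-03,
       -5.27403449e-04, -6.16066806e-04]), 'joint_efforts': array([-6.71354810e-04, -3.96006453e+01, -3.31426370e+01, -2.94564034e-04,
        8.53450532e-03,  1.26357088e-05]), 'position': array([ 0.15707106, -0.55251767,  0.24428101]), 'ee_rot': array([-3.10959658e+00, -4.33151963e-01, -2.00508398e-04]), 'wrist_force': array([ 0.25251092, -0.11796268, -0.71233759]), 'moment': array([ 0.00680011, -0.00397869,  0.00808967]), 'finger_force': 0.0, 'gripper_width': 0.08540308228702455}
scene [[-0.862, -0.345, 0.371, 0.787], [0.506, -0.614, 0.606, 0.546], [0.019, 0.71, 0.704, 0.696], [0.0, 0.0, 0.0, 1.0]] [[398.2058619110549, 0.0, 284.23058942352145], [0.0, 398.2058619110549, 208.09985629039429], [0.0, 0.0, 1.0]]
puck_center 0.92 [250, 151, 33, 26] [ 0.482 -0.105  0.163]
puck_center 0.63 [300, 148, 16, 14] [ 0.267 -0.224  0.021]
tape_center 0.69 [184, 186, 35, 31] [ 0.643 -0.092  0.139]
board 0.56 [231, 214, 291, 237] [0.592 0.028 0.138]
board 0.44 [293, 338, 196, 165] [0.581 0.254 0.004]
tub 0.69 [293, 339, 192, 162] [0.581 0.255 0.002]
side [[-0.978, 0.145, -0.148, 0.349], [-0.207, -0.643, 0.738, 0.711], [0.012, 0.752, 0.659, 0.733], [0.0, 0.0, 0.0, 1.0]] [[428.4031155929273, 0.0, 279.8484742577942], [0.0, 428.4031155929273, 212.93467612716768], [0.0, 0.0, 1.0]]
puck_center 0.95 [298, 163, 34, 28] [ 0.471 -0.104  0.167]
board 0.86 [239, 193, 231, 174] [0.583 0.006 0.143]
board 0.37 [225, 162, 32, 24] [ 0.65  -0.107  0.142]
tub 0.88 [187, 321, 177, 138] [0.625 0.258 0.007]
tub 0.66 [299, 165, 33, 29] [ 0.468 -0.1    0.167]
```

View pics/scene.png

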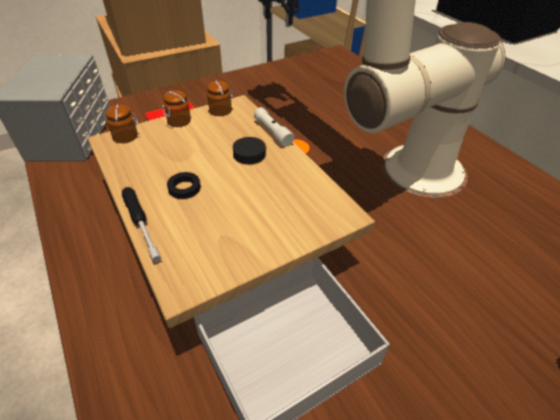

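View pics/side.png

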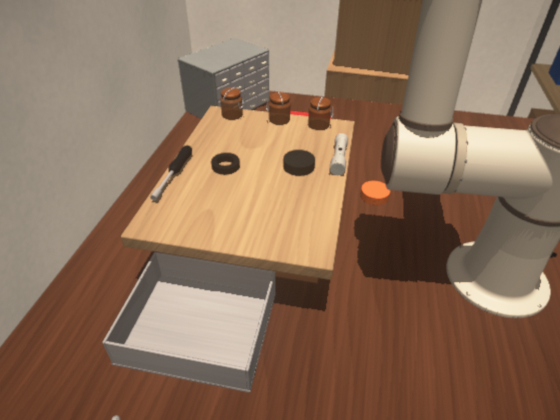

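In the scene view, three things could be taken for the puck: the solid black disc at (250,151), the black ring with a hole at (184,186), which is the tape, and the orange disc on the table at (300,148). I choose the solid black disc. Next I'll check it in a close crop and measure the board, puck and tub.

```bash
python3 - <<'E'
from h import *
def cloud(im):
    K=im["intrinsics"];P=im["pose"];d=im["depth"];v,u=np.mgrid[:420,:560]
    c=np.stack([(u-K[0,2])/K[0,0]*d,-(v-K[1,2])/K[1,1]*d,-d],-1)
    return c@P[:3,:3].T+P[:3,3]
for c in ["scene","side"]:
    im=dict(np.load(c+".npz"));W=cloud(im);ok=im["depth"]>0;px=im["pixels"].astype(int)
    def rect(m,n):
        m=cv2.morphologyEx(m.astype(np.uint8),cv2.MORPH_OPEN,np.ones((2,2)))>0
        p=W[m][:,:2].astype(np.float32)
        r=cv2.minAreaRect(p); print(c,n,m.sum(),np.round(r[0],3),np.round(r[1],3),round(r[2],1)); print(cv2.boxPoints(r).round(3).tolist())
    x,y,z=W[...,0],W[...,1],W[...,2]
    reg=ok&(x>.3)&(x<.9)&(y>-.35)&(y<.5)
    rect(reg&(abs(z-.14)<.008)&(px[...,2]>120),"board")
    rect(reg&(y>.1)&(z<.085)&(z>.062),"rim")
    rect(reg&(y>.1)&(z<.012)&(z>-.01)&(px.max(-1)-px.min(-1)<40)&(px[...,2]>90),"floor")
    dark=reg&(px.max(-1)<60)&(z>.135)&(z<.19)
    n,l,s,ce=cv2.connectedComponentsWithStats(dark.astype(np.uint8))
    for i in range(1,n):
        if s[i,4]>150:
            p=W[l==i]; t=p[:,2]>np.percentile(p[:,2],95)-.006
            q=p[t]; print("dark",s[i],((q.max(0)+q.min(0))/2).round(3),np.ptp(q,axis=0).round(3),np.percentile(p[:,2],[5,95]).round(3))
    for n,bb in {"flash":0}.items():
        m=reg&(z>.15)&(z<.2)&(x<.5)&(y<0.1); p=W[m]; m2=p[:,0]<.44; print("near things x<.44",p[m2].min(0).round(3),p[m2].max(0).round(3))
a=cv2.imread("pics/scene.png")[120:220,140:320];b=cv2.imread("pics/side.png")[120:220,200:380]
cv2.imwrite("pics/crop.png",cv2.resize(np.hstack([a,b]),(792,220*1),interpolation=3))
E
```

```text
scene board 31714 [0.518 0.1  ] [0.896 0.531] 89.5
[[0.24899999797344208, -0.3449999988079071], [0.7799999713897705, -0.3499999940395355], [0.7870000004768372, 0.5460000038146973], [0.25600001215934753, 0.5509999990463257]]
scene rim 1850 [0.61  0.334] [0.361 0.419] 0.9
[[0.4259999990463257, 0.5410000085830688], [0.43299999833106995, 0.12200000137090683], [0.7940000295639038, 0.12800000607967377], [0.7870000004768372, 0.5460000038146973]]
scene floor 13273 [0.613 0.356] [0.437 0.274] 79.5
[[0.4390000104904175, 0.16599999368190765], [0.7080000042915344, 0.11699999868869781], [0.7870000004768372, 0.5460000038146973], [0.5180000066757202, 0.5960000157356262]]
dark [234 138  31  26 669] [ 0.478 -0.119  0.163] [0.072 0.071 0.008] [0.149 0.165]
dark [168 173  32  25 511] [ 0.647 -0.082  0.157] [0.062 0.066 0.008] [0.146 0.159]
dark [123 188  23  38 407] [ 0.752 -0.065  0.164] [0.021 0.094 0.007] [0.158 0.167]
near things x<.44 [ 0.364 -0.335  0.15 ] [ 0.439 -0.104  0.197]
side board 23146 [0.565 0.063] [0.42  1.299] 0.5
[[0.3490000069141388, 0.7110000252723694], [0.3610000014305115, -0.5889999866485596], [0.781000018119812, -0.5849999785423279], [0.7689999938011169, 0.7149999737739563]]
side rim 2704 [0.559 0.437] [0.296 0.624] 12.2
[[0.3490000069141388, 0.7110000252723694], [0.47999998927116394, 0.10100000351667404], [0.7699999809265137, 0.16300000250339508], [0.6389999985694885, 0.7730000019073486]]
side floor 9348 [0.56 0.44] [0.292 0.62 ] 12.8
[[0.3490000069141388, 0.7110000252723694], [0.4860000014305115, 0.10499999672174454], [0.7710000276565552, 0.17000000178813934], [0.6340000033378601, 0.7749999761581421]]
dark [170 147  21  27 247] [ 0.746 -0.066  0.168] [0.018 0.089 0.008] [0.154 0.17 ]
near things x<.44 [ 0.364 -0.34   0.15 ] [ 0.44  -0.107  0.2  ]
```

View pics/crop.png

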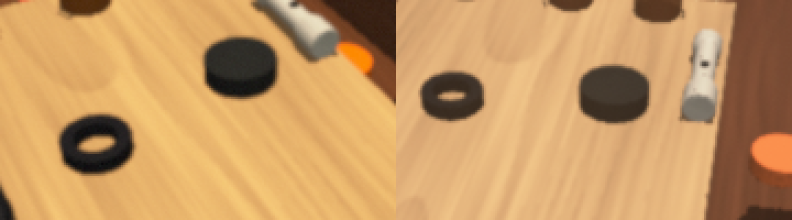

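The crop shows the puck as the solid disc, at (240,68) on the left half and (614,93) on the right. The tape is the ring with a hole, and the orange disc is off the board. The 2x2 morphology let bad points into the board and tub fits, so I'll redo both.

```bash
python3 - <<'E'
from h import *
for c in ["scene","side"]:
    im=dict(np.load(c+".npz"));K=im["intrinsics"];P=im["pose"];d=im["depth"];v,u=np.mgrid[:420,:560]
    W=np.stack([(u-K[0,2])/K[0,0]*d,-(v-K[1,2])/K[1,1]*d,-d],-1)@P[:3,:3].T+P[:3,3]
    x,y,z=np.moveaxis(W,-1,0);px=im["pixels"].astype(int)
    reg=(d>.2)&(x>.3)&(x<.9)&(y>-.35)&(y<.5)
    def rect(m,n):
        m=cv2.medianBlur(m.astype(np.uint8),3)>0; m&=reg
        k,l,s,_=cv2.connectedComponentsWithStats(m.astype(np.uint8)); m=l==1+np.argmax(s[1:,4])
        r=cv2.minAreaRect(W[m][:,:2].astype(np.float32)); print(c,n,m.sum(),np.round(r[0],3),np.round(r[1],3),round(r[2],1)," x,y 1/99%:",np.percentile(W[m][:,:2],[1,99],axis=0).round(3).tolist())
    rect(reg&(abs(z-.14)<.01)&(y<.4),"board")
    rect(reg&(y>.1)&(z<.085)&(z>.066),"rim")
    rect(reg&(y>.1)&(z<.015)&(z>-.01)&(px.max(-1)-px.min(-1)<40)&(px[...,2]>90),"floor")
    for Y in (-.05,.05,.1,.15): 
        m=reg&(abs(z-.14)<.01)&(abs(y-Y)<.01); print(Y,np.percentile(x[m],[1,99]).round(3))
    for X in (.42,.5,.6,.7): 
        m=reg&(abs(z-.14)<.01)&(abs(x-X)<.01); print(X,np.percentile(y[m],[99.5]).round(3))
    dark=reg&(px.max(-1)<75)&(z>.138)&(z<.19)
    for X,Y in ((.478,-.117),(.647,-.084)):
        m=dark&(np.hypot(x-X,y-Y)<.05); p=W[m]; t=p[:,2]>np.percentile(p[:,2],95)-.006
        q=p[t]; print("dark",m.sum(),((q.max(0)+q.min(0))/2).round(3),np.ptp(q,axis=0).round(3))
    m=reg&(z>.15)&(z<.2)&(x<.44)&(y>-.25)&(y<0); print("flash",W[m].min(0).round(3),W[m].max(0).round(3))
E
```

```text
scene board 32475 [ 0.569 -0.082] [0.42  0.539] 0.5  x,y 1/99%: [[0.367, -0.333], [0.776, 0.186]]
scene rim 1070 [0.533 0.323] [0.309 0.159] 43.3  x,y 1/99%: [[0.469, 0.168], [0.694, 0.376]]
scene floor 13313 [0.595 0.254] [0.245 0.193] 0.6  x,y 1/99%: [[0.475, 0.159], [0.715, 0.348]]
-0.05 [0.366 0.776]
0.05 [0.364 0.775]
0.1 [0.365 0.775]
0.15 [0.364 0.774]
0.42 [0.185]
0.5 [0.185]
0.6 [0.186]
0.7 [0.187]
dark 687 [ 0.478 -0.121  0.163] [0.072 0.074 0.008]
dark 539 [ 0.646 -0.082  0.157] [0.063 0.067 0.008]
flash [ 0.364 -0.242  0.15 ] [ 0.439 -0.104  0.178]
side board 23948 [ 0.569 -0.083] [0.42  0.537] 0.5  x,y 1/99%: [[0.362, -0.333], [0.772, 0.183]]
side rim 2306 [0.599 0.261] [0.261 0.223] 0.5  x,y 1/99%: [[0.468, 0.152], [0.728, 0.373]]
side floor 9005 [0.606 0.242] [0.24  0.178] 0.5  x,y 1/99%: [[0.489, 0.155], [0.724, 0.329]]
-0.05 [0.362 0.743]
0.05 [0.361 0.771]
0.1 [0.361 0.771]
0.15 [0.36 0.77]
0.42 [0.181]
0.5 [0.182]
0.6 [0.183]
0.7 [0.184]
dark 605 [ 0.473 -0.121  0.168] [0.068 0.07  0.007]
dark 378 [ 0.641 -0.084  0.161] [0.06  0.062 0.008]
flash [ 0.364 -0.247  0.151] [ 0.44  -0.107  0.182]
```

>>> {"op": "step_arm", "data": {
  "steps": [
    [0, 30, -23, -40, 0, 0, 0.05],
    [0, 65, -50, -60, 0, 0, 0.1],
    [0, 95, -74, -60, 0, 0, 0.15],
    [0, 128, -99, -60, 0, 0, 0.2],
    [0, 160, -124, -60, 0, 0, 0.25],
    [0, 190, -147, -60, 0, 0, 0.276],
    [0, 222, -172, -60, 0, 0, 0.276],
    [0, 255, -197, -60, 0, 0, 0.276]
  ]
}}

```text
clock: 1.17
position: [0.3446, -0.2984, 0.3056]
ee_rot: [3.141, 0.0, 0.001]
wrist_force: [0.8, -0.2, -0.1]
gripper_width: 0.0856
finger_force: 0.0
```

```bash
python3 - <<'E'
from h import *
s=arm.get_state();print(s["position"],R.from_rotvec(s["ee_rot"]).as_matrix().round(3),s["joint_pos"].round(2))
E
```

```text
[ 0.34463949 -0.29841694  0.30560934] [[ 1.     0.     0.001]
 [ 0.    -1.    -0.001]
 [ 0.001  0.001 -1.   ]] [-0.98 -0.2   1.83  0.    1.51  0.59]
```

>>> {"op": "step_arm", "data": {
  "steps": [
    [0, 24, -33, 0, 0, 0, 0],
    [0, 48, -66, 0, 0, 0, 0],
    [0, 72, -99, 0, 0, 0, 0],
    [0, 96, -132, 0, 0, 0, 0],
    [0, 115, -157, 0, 0, 0, 0],
    [0, 128, -174, 0, 0, 0, 0],
    [0, 128, -174, 0, 0, 0, 0],
    [0, 128, -174, 0, 0, 0, 0]
  ]
}}

```text
clock: 1.83
position: [0.4719, -0.1254, 0.3053]
ee_rot: [3.141, 0.005, -0.001]
wrist_force: [-0.1, 0.1, -0.1]
gripper_width: 0.0852
finger_force: 0.0
```

```bash
python3 - <<'E'
from h import *
s=arm.get_state();T=np.eye(4);T[:3,:3]=R.from_rotvec(s["ee_rot"]).as_matrix();T[:3,3]=s["position"]
im=read_camera("wrist");im["pose"]=T@im["hand_eye"];np.savez("w.npz",**im);cv2.imwrite("pics/w.png",im["pixels"])
print(s["position"],im["pose"].round(3))
for t in ["puck_center","tape_center"]:
    for r in spotter.look_for("wrist",t)[:3]:
        b=r["box"];u,v=b[0]*560,b[1]*420;print(t,round(r["confidence"],2),[round(i) for i in (u,v,b[2]*560,b[3]*420)],world(im,u,v,z=.165).round(3))
K=im["intrinsics"];P=im["pose"];d=im["depth"];v,u=np.mgrid[:420,:560]
W=np.stack([(u-K[0,2])/K[0,0]*d,-(v-K[1,2])/K[1,1]*d,-d],-1)@P[:3,:3].T+P[:3,3]
x,y,z=np.moveaxis(W,-1,0)
m=(d>.05)&(z>.158)&(z<.172)&(np.hypot(x-.476,y+.12)<.055)&(im["pixels"].max(-1)<75)
print(m.sum(),W[m].min(0).round(3),W[m].max(0).round(3))
(cx,cy),r=cv2.minEnclosingCircle(W[m][:,:2].astype(np.float32));print(cx,cy,r)
E
```

```text
[ 0.47194604 -0.12542456  0.30525976] [[ 0.003  0.959  0.284  0.546]
 [-1.     0.002  0.001 -0.125]
 [ 0.001 -0.284  0.959  0.433]
 [ 0.     0.     0.     1.   ]]
puck_center 0.92 [358, 329, 56, 29] [ 0.362 -0.195  0.165]
puck_center 0.76 [275, 196, 97, 99] [ 0.48  -0.124  0.165]
tape_center 0.71 [224, 6, 57, 7] [ 0.61  -0.09   0.165]
7160 [ 0.44  -0.162  0.158] [ 0.515 -0.087  0.167]
0.47694605588912964 -0.12429197132587433 0.038093965500593185
```

View pics/w.png

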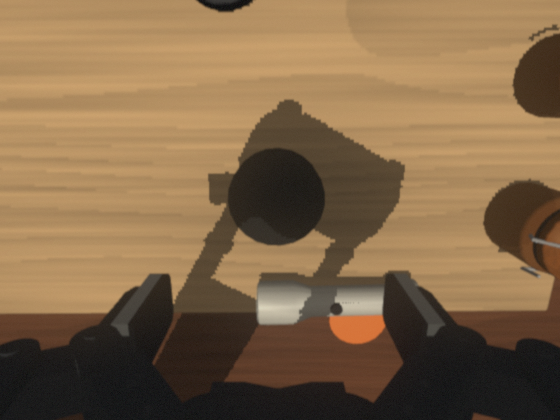

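The picture shows the solid puck at (276,196) with no hole, the flashlight at (320,300) below it, the orange disc at (358,329), and the fingers on either side. Before descending I'll measure how far the fingertips stand ahead of the TCP.

```bash
python3 - <<'E'
from h import *
im=dict(np.load("w.npz"));K=im["intrinsics"];P=im["hand_eye"];d=im["depth"];v,u=np.mgrid[:420,:560]
W=np.stack([(u-K[0,2])/K[0,0]*d,-(v-K[1,2])/K[1,1]*d,-d],-1)@P[:3,:3].T+P[:3,3]
m=(d>.03)&(W[...,2]<.05)&(v>200)
for s in (m&(u<280),m&(u>280)):
    p=W[s]; p=p[p[:,2]>np.percentile(p[:,2],99.5)]; print(p.min(0).round(4),p.max(0).round(4))
    q=W[s]; q=q[abs(q[:,0])<.012]; print(np.percentile(q[:,2],[90,99,100]).round(4), q[q[:,2]>-.01].min(0).round(3),q[q[:,2]>-.01].max(0).round(3))
E
```

```text
[-0.0088 -0.0432 -0.0015] [ 0.0116 -0.042   0.0025]
[-0.0147 -0.0011  0.0025] [-0.009 -0.056 -0.01 ] [ 0.012 -0.042  0.002]
[-0.0088  0.0424 -0.0015] [0.0119 0.0481 0.0018]
[-0.0147 -0.0012  0.0018] [-0.01   0.042 -0.01 ] [0.012 0.056 0.002]
```

>>> {"op": "step_arm", "data": {
  "steps": [
    [0, 5, -1, 30, 0, 0, 0],
    [0, 5, -1, 65, 0, 0, 0],
    [0, 5, -1, 95, 0, 0, 0],
    [0, 5, -1, 115, 0, 0, 0],
    [0, 5, -1, 115, 0, 0, 0],
    [0, 5, -1, 115, 0, 0, 0]
  ]
}}

```text
clock: 2.48
position: [0.4758, -0.1257, 0.1899]
ee_rot: [-3.141, 0.001, 0.003]
wrist_force: [0.3, 0.4, 0.4]
gripper_width: 0.0854
finger_force: 0.0
```

>>> {"op": "step_arm", "data": {
  "steps": [
    [0, 1, -1, 12, 0, 0, 0],
    [0, 1, -1, 25, 0, 0, 0],
    [0, 1, -1, 37, 0, 0, 0],
    [0, 1, -1, 37, 0, 0, 0],
    [0.3, 1, -1, 37, 0, 0, 0],
    [0.3, 1, -1, 37, 0, 0, 0],
    [0.3, 1, -1, 37, 0, 0, 0],
    [0.3, 1, -1, 37, 0, 0, 0]
  ]
}}

```text
clock: 3.15
position: [0.4792, -0.1251, 0.1559]
ee_rot: [3.139, 0.001, 0.006]
wrist_force: [-1.0, -1.1, 7.4]
gripper_width: 0.0739
finger_force: 71.1
```

>>> {"op": "step_arm", "data": {
  "steps": [
    [0.3, 4, -10, 0, 0, 0, 0],
    [0.3, 11, -25, 0, 0, 0, 0],
    [0.3, 19, -43, 0, 0, 0, 0],
    [0.3, 27, -62, 0, 0, 0, 0],
    [0.3, 35, -80, 0, 0, 0, 0],
    [0.3, 43, -99, 0, 0, 0, 0],
    [0.3, 51, -118, 0, 0, 0, 0],
    [0.3, 58, -132, 0, 0, 0, 0]
  ]
}}

```text
clock: 3.82
position: [0.5374, 0.0078, 0.1559]
ee_rot: [3.139, 0.002, 0.006]
wrist_force: [-2.0, -5.4, 7.1]
gripper_width: 0.0738
finger_force: 70.9
```

>>> {"op": "step_arm", "data": {
  "steps": [
    [0.3, 7, -17, 0, 0, 0, 0],
    [0.3, 14, -35, 0, 0, 0, 0],
    [0.3, 21, -53, 0, 0, 0, 0],
    [0.3, 28, -71, 0, 0, 0, 0],
    [0.3, 36, -89, 0, 0, 0, 0],
    [0.3, 43, -107, 0, 0, 0, 0],
    [0.3, 48, -122, 0, 0, 0, 0],
    [0.3, 48, -122, 0, 0, 0, 0]
  ]
}}

```text
clock: 4.48
position: [0.5858, 0.1322, 0.156]
ee_rot: [-3.14, -0.004, -0.009]
wrist_force: [0.8, 5.5, 6.1]
gripper_width: 0.0742
finger_force: 71.1
```

>>> {"op": "step_arm", "data": {
  "steps": [
    [0, 0, 0, 0, 0, 0, 0],
    [0, 0, 0, 0, 0, 0, 0],
    [0, 0, 0, 0, 0, 0, 0],
    [0, 0, 0, 0, 0, 0, 0],
    [0, 0, 0, -15, 0, 0, 0],
    [0, 0, 0, -35, 0, 0, 0],
    [0, 0, 0, -60, 0, 0, 0],
    [0, 0, 0, -60, 0, 0, 0]
  ]
}}

```text
clock: 5.15
position: [0.5862, 0.1296, 0.2188]
ee_rot: [-3.141, -0.0, -0.014]
wrist_force: [1.2, 0.4, 1.3]
gripper_width: 0.0851
finger_force: 0.0
```

```bash
python3 - <<'E'
from h import *
print(arm.get_state()["position"])
im=read_camera("side");cv2.imwrite("pics/s2.png",im["pixels"])
for c in ("side","scene"):
    im=read_camera(c)
    for r in spotter.look_for(c,"puck_center")[:2]:
        b=r["box"];u,v=b[0]*560,b[1]*420;print(c,r["confidence"],world(im,u,v).round(3),world(im,u,v,z=.153).round(3))
E
```

```text
[0.58615397 0.12964727 0.21876243]
side 0.69 [0.572 0.147 0.166] [0.577 0.134 0.153]
side 0.69 [ 0.275 -0.223  0.025] [ 0.288 -0.055  0.153]
scene 0.69 [0.591 0.146 0.164] [0.587 0.138 0.153]
```

View pics/s2.png

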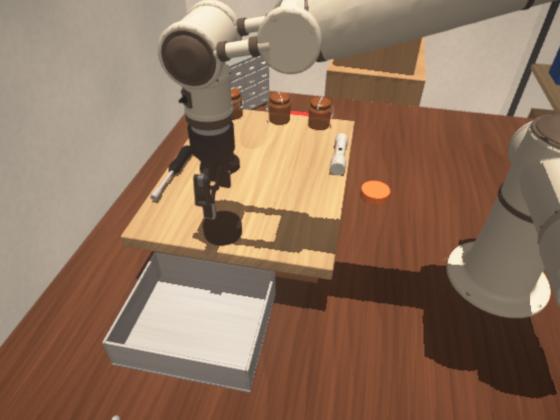

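The puck is flat on the board near the left edge, at (222,228) in the side view, and the ring has not moved as far as I can see. Next I move back behind the puck and turn the fingers into a fork for the final push.

>>> {"op": "step_arm", "data": {
  "steps": [
    [0, 0, 15, -15, 0, 0, -0.12],
    [0, 0, 30, -15, 0, 0, -0.24],
    [0, 0, 50, -15, 0, 0, -0.36],
    [0, 0, 70, -15, 0, 0, -0.48],
    [0.5, 0, 75, -15, 0, 0, -0.6],
    [0.5, 0, 75, -15, 0, 0, -0.72],
    [0.5, 0, 75, -15, 0, 0, -0.84],
    [0.5, 0, 75, -15, 0, 0, -0.96]
  ]
}}

```text
clock: 6.07
position: [0.5828, 0.0547, 0.2266]
ee_rot: [-2.781, -1.458, 0.004]
wrist_force: [0.2, -0.2, -0.3]
gripper_width: 0.0429
finger_force: 0.0
```

>>> {"op": "step_arm", "data": {
  "steps": [
    [0.5, 0, 0, 0, 0, 0, -0.12],
    [0.5, 0, 0, 0, 0, 0, -0.24],
    [0.5, 0, 0, 0, 0, 0, -0.36],
    [0.5, 0, 0, 0, 0, 0, -0.48],
    [0.5, 0, 0, 0, 0, 0, -0.61],
    [0.5, 0, 0, 0, 0, 0, -0.61],
    [0.5, 0, 0, 0, 0, 0, -0.61]
  ]
}}

```text
clock: 6.65
position: [0.583, 0.055, 0.2271]
ee_rot: [-2.224, -2.217, 0.002]
wrist_force: [0.2, -0.9, 0.2]
gripper_width: 0.0427
finger_force: 0.0
```

```bash
python3 - <<'E'
from h import *
s=arm.get_state();T=np.eye(4);T[:3,:3]=R.from_rotvec(s["ee_rot"]).as_matrix();T[:3,3]=s["position"]
im=read_camera("wrist");im["pose"]=T@im["hand_eye"]
K=im["intrinsics"];P=im["pose"];d=im["depth"];v,u=np.mgrid[:420,:560]
def cl(P): return np.stack([(u-K[0,2])/K[0,0]*d,-(v-K[1,2])/K[1,1]*d,-d],-1)@P[:3,:3].T+P[:3,3]
print(s["position"],T[:3,:3].round(3).tolist(),s["joint_pos"].round(2))
W=cl(P);x,y,z=np.moveaxis(W,-1,0)
m=(d>.05)&(z>.158)&(z<.172)&(np.hypot(x-.586,y-.135)<.055)&(im["pixels"].max(-1)<75)
print(m.sum(),cv2.minEnclosingCircle(W[m][:,:2].astype(np.float32)))
h=cl(im["hand_eye"]);q=h[(d>.03)&(h[...,2]<.03)];print("tip",np.percentile(q[:,2],[99,99.9]))
E
```

```text
[0.58299881 0.0550182  0.22710414] [[0.003, 1.0, -0.002], [1.0, -0.003, 0.0], [0.0, -0.002, -1.0]] [-0.11  0.2   1.59 -0.    1.36 -0.11]
17531 ((0.5835374593734741, 0.13116814196109772), 0.037498101592063904)
tip [0.00441974 0.01037163]
```

>>> {"op": "step_arm", "data": {
  "steps": [
    [0.5, 0, 0, 25, 0, 0, 0],
    [0.5, 0, 0, 50, 0, 0, 0],
    [0.5, 0, 0, 67, 0, 0, 0],
    [0.5, 0, 0, 67, 0, 0, 0],
    [0.5, 15, 0, 67, 0, 0, 0],
    [0.5, 30, 0, 67, 0, 0, 0],
    [0.5, 40, 0, 67, 0, 0, 0],
    [0.5, 50, 0, 67, 0, 0, 0]
  ]
}}

```text
clock: 7.37
position: [0.584, 0.1055, 0.1623]
ee_rot: [2.221, 2.22, 0.001]
wrist_force: [0.6, -1.5, 0.5]
gripper_width: 0.0429
finger_force: 0.7
```

>>> {"op": "step_arm", "data": {
  "steps": [
    [0.5, 12, 0, 0, 0, 0, 0],
    [0.5, 24, 0, 0, 0, 0, 0],
    [0.5, 36, 0, 0, 0, 0, 0],
    [0.5, 48, 0, 0, 0, 0, 0],
    [0.5, 60, 0, 0, 0, 0, 0],
    [0.5, 72, 0, 0, 0, 0, 0],
    [0.5, 85, 0, 0, 0, 0, 0],
    [0.5, 85, 0, 0, 0, 0, 0]
  ]
}}

```text
clock: 8.03
position: [0.583, 0.1929, 0.1609]
ee_rot: [-2.218, -2.223, -0.001]
wrist_force: [-0.6, -0.2, -0.7]
gripper_width: 0.0426
finger_force: 0.0
```

>>> {"op": "step_arm", "data": {
  "steps": [
    [0.5, 0, 0, -20, 0, 0, 0],
    [0.5, 0, 0, -50, 0, 0, 0],
    [0.5, -30, 0, -80, 0, 0, 0],
    [0.5, -60, 0, -110, 0, 0, 0],
    [0.5, -90, 0, -120, 0, 0, 0],
    [0.5, -90, 0, -120, 0, 0, 0]
  ]
}}

```text
clock: 8.53
position: [0.5857, 0.0954, 0.2858]
ee_rot: [2.221, 2.211, 0.005]
wrist_force: [-0.2, -0.3, 0.7]
gripper_width: 0.0428
finger_force: 0.0
```

```bash
python3 - <<'E'
from h import *
for c in ("side","scene"):
    im=read_camera(c)
    if c=="side": cv2.imwrite("pics/s3.png",im["pixels"])
    for t in ("puck_center","tape_center"):
      for r in spotter.look_for(c,t)[:2]:
        b=r["box"];u,v=b[0]*560,b[1]*420;print(c,t,round(r["confidence"],2),world(im,u,v).round(3))
E
```

```text
side puck_center 0.9 [ 0.276 -0.21   0.027]
side puck_center 0.66 [0.577 0.27  0.031]
side tape_center 0.62 [ 0.655 -0.107  0.14 ]
scene puck_center 0.66 [0.589 0.268 0.029]
scene puck_center 0.46 [ 0.359 -0.091  0.137]
scene tape_center 0.77 [ 0.641 -0.085  0.138]
```

View pics/s3.png

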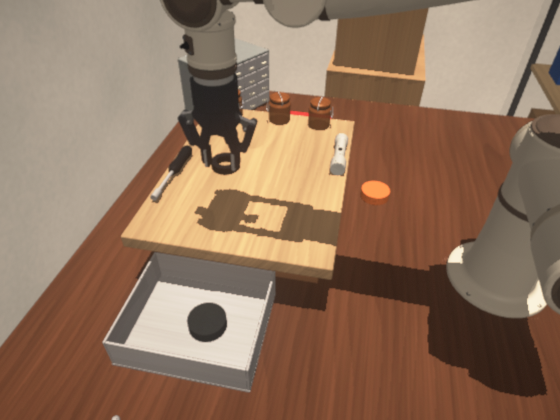

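The puck lies flat inside the tub at (207,322), and the tape is still in its place at (226,163). The gripper is clear of everything, so I'm handing in.

```bash
python3 -c "
from station import arm
print(arm.sign_off())"
```

```text
the job is handed in; nothing more can be done
None
```

The puck was slid flat across the board and pushed over its left edge; it now lies in the steel tub, the tape roll shows no visible shift, and the job was handed in at about 8.6 s on the robot's clock (no verdict was returned).

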